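Turn a moulding board over the edge of the slant board

TASK

The oblong wooden moulding board lies plug down on the bench; the next leather pocket is to be formed over it, so turn it over. Pick it up and, holding it level over the top edge of the slant board, let it go just above the edge so that it drops on the edge, tips over it and ends lying flat in the felt-lined tray with the plug up. Leave all the other things on the bench where they are.

Things in the scene. Friction and masses are not known exactly. Their poses are not given: they have to be found in the camera images.
- form_center (a point): middle of the slab of the moulding board to turn over: plain brown hardwood, slab 90 (x) x 60 (y) x 9 mm, about 55 g, with an oblong plug on one large face. Its z axis points out of the plain back, away from the plug: up at the start (plug down), down once turned over. At the start this point is 12.5 mm above the bench, the slab being held 8 mm off it by the plug. Grasp across the 60 mm width
- top_edge (a point): highest line of the slant board's rounded (6 mm radius) top edge, at its middle, 150 mm above the bench. x is level and points square across the edge, from the slope out over the tray; y runs along the edge; z up. A board let go level, its length along x, its middle about 12 mm past the edge (+x), plug 10 to 25 mm above it, turns over; under 4 mm or over 20 mm past, or from higher, it may not
- slant_board: fixed plywood drawing board, 220 mm wide, 12 mm thick, leaning at 35 degrees on two props at its sides; it rises towards the tray and is open underneath. Origin on the bench straight below top_edge, same axes; it reaches about 210 mm back (-x) from the edge and 110 mm to either side
- tray: fixed shallow wooden tray lined with grey felt, 300 mm (its x) x 170 mm (its y) outside, walls 10 mm thick and 40 mm high, inside 280 x 150 mm; origin at the centre of its underside, z up, felt surface 12 mm above the origin. It reaches from about 80 mm under the slant board to about 220 mm out beyond the top edge
- form: the same moulding board, with the same axes; origin at the middle of the plug's flat end face, 12.5 mm below form_center at the start. The plug stands 8 mm out of the slab: an oblong with round ends, 56 mm long (along x) x 30 mm wide, in the middle of the face
- round_form: bystander: another brown hardwood moulding board, square 80 x 80 x 9 mm with a round plug 48 mm across and 10 mm high, lying plug up; origin at the centre of its underside
- mallet: bystander: mallet lying down, dark head 110 mm long and 48 mm thick, handle 160 mm to its -x; origin under the middle of the head
- glue_can: bystander: glue can 74 mm across, 88 mm tall, a brush laid across it; origin at the centre of its foot
- bone_folder: bystander: flat white bone folder 160 x 20 x 6 mm along x; origin under its middle
- knife: bystander: snap-off knife 160 mm long along x, 18 mm high; origin under its middle
- slicker: bystander: turned dark wood edge slicker standing up, 34 mm across, 92 mm tall; origin at the centre of its foot
- marker: bystander: black marker 140 x 9 mm lying along x; origin under its middle

How it is judged (in metres and radians):
On the way:
1. the board, let go level with its plug down, drops on the top edge of the slant board (contact force between form and slant_board above 0.05 N and contact force between the fingers and form below 0.05 N and horizontal distance between form_center and top_edge below 0.08 m and height (world z) of form_center above 0.12 m and angle between form_center's own z axis and vertical below 0.5 rad).
At the end, for the whole second after the job is handed in: the oblong moulding board lies at rest and untouched on the felt inside the tray, plug up and flat (within about 11 degrees), anywhere in the tray (angle between form_center's own z axis and vertical above 2.95 rad and x of form_center in the frame of tray between -0.125 and 0.125 m and y of form_center in the frame of tray between -0.06 and 0.06 m and z of form_center in the frame of tray between 0.011 and 0.023 m and linear speed of form below 0.02 m/s and angular speed of form below 0.2 rad/s and contact force between each of the arm, the fingers and form below 0.05 N).
It fails at once if the board is dropped from more than about 50 mm above the top edge (height (world z) of form_center above 0.165 m and linear speed of form above 1 m/s and contact force between the fingers and form below 0.05 N).
It fails at once if one of the bystanders (other moulding board, mallet, glue can, bone folder, knife, slicker, marker) is shifted more than 30 mm (distance of any of round_form, mallet, glue_can, bone_folder, knife, slicker, marker from where it was at the start of the episode above 0.03 m).
It also fails if it takes over 43 s, if anything falls off the work surface, if the arm or the gripper's body presses on something with over 40 N, if the wrist force passes 120 N, or if a joint passes its speed limit or range.

ROBOT

A 7-joint arm with a two-finger parallel gripper is mounted at the origin on the work surface. World frame = base frame: x ahead of the robot, y to its left, z up, the work surface at z = 0. Lengths are in m, angles in degrees, forces in N, time in s.
With the tool pointing down it reaches from about 0.425 to 0.875 m from the base axis. Payload 4.7 kg.
Tool frame: the origin (TCP) lies at the very end of the fingers, on their centre line; the grasp point (between the pads) lies env.grip_point_offset behind it (env.grip_point_offset is the distance from the TCP to the grasp point, in m); z points along the fingers, y is the direction in which the jaws open and shut (so a half turn about z gives the same grasp; the last joint's range is limited). The gripper opens to 87 mm and grips with 3 to 60 N. Pads are 19 mm wide; open, the fingers measure 117 mm over their backs; the gripper's body (75 mm by 190 mm) begins 51 mm behind the grasp point.
Start: joints at [72.027, 18.392, -4.016, 83.108, 1.295, 78.541, -3.26], TCP at [0.209, -0.615, 0.223] pointing down, gripper open.
Joint ranges: [-163.93, 163.93], [-17.29, 119.83], [-79.2, 71.16], [3.27, 140.29], [-89.18, 269.18], [5.43, 117.66], [-154.24, 154.24]. Speed limits (degrees/s): [147.25, 147.25, 180, 180, 180, 180, 180].

INTERFACE

Orientations are given as [roll, pitch, yaw] about the fixed x, y, z axes, in that order (R = Rz(yaw) Ry(pitch) Rx(roll)).
In Python, from cell import env gives the robot as it stands.
- The arm moves only by the tool send_rows, never from a script. Its argument "plan" is a list of rows, each a list of 7 numbers: the finger opening in mm, from 0 to 87, then the shift along the tool's x, y, z in mm, then the turn, a rotation vector about the tool's x, y, z in rad. A call has 1 to 12 rows; each row shifts and turns the commanded pose from where the row before left it, along the tool's axes as they then stand; what a row does not reach is not made up. A row lasts 1/10 s, in which the tool goes at most 50 mm and 8.59 degrees, less where a joint would pass 70% of its speed; a pose out of reach is approached as far as the arm can. A call is refused whole if a number of a shift passes 50 or a number of a turn 0.15, either way. A call with a gripper value outside its range is refused whole. The fingers move at their own pace and stop on an object; "grip_force" is the grip in N (left out, the last holds). Time passes only in rows, so rows that do not move let the fingers close. It gives the time, the measured TCP pose, the force and the opening at its end, in the units of the state.
- env.get_obs(): the state, without advancing time (a new reading comes with each control period).
- env.read_camera(name): name is "scene" or "top"; returns the picture (420x560x3 uint8, red, green, blue); there is no depth.
- env.get_calibration(name): a dict with "fx", "fy", "cx", "cy" (pixels), "extrinsics" (4x4, takes a point from camera to world coordinates). Camera axes: x right, y down, z forward; pixel columns grow to the right and rows downward; lengths in m; the calibration is good to about 2 mm. A picture is of the moment at which its call begins. get_calibration takes no time and is no camera call.
- env.sign_off(): hands the job in, once; it reports no verdict.
Trained networks look in the newest picture that a camera, given by its name, has taken for a name from the list of things; names that differ only in an ending like _2 or _b are one class to them, and where a whole thing is asked for, a point or a joint stands for the part that bears it (a point fixed in the world has none). Each returns a list of dicts, best first, with "confidence" (0 to 1); they miss things now and then, are a little off and sometimes report something else, mostly with a low value. They report only what shows in the picture. A call takes as long as a camera call.
- env.regions_of(camera, query): "region" (420x560 bool, what is visible of it) and "rect" ([left, top, right, bottom] in pixels, round what is visible of it).
The state is a dict: "time_s": time; "qpos": joint angles; "joint_velocities": joint speeds; "effort": joint torques, N m; "tool_pos": TCP position; "tool_rot": TCP orientation; "force": force on the tool from outside, world axes, zero at the start; "wrist_torque": the same for the moment, N m; "grip_width": finger opening in m.
Only numpy, scipy, OpenCV 4.12 (cv2) and the standard library are available. Lean on these libraries where they do the work, as an engineer would, in place of code of your own. Each camera call takes 0.05 s, during which the arm holds its last target. There are 200 camera calls.

## Working session

There is one attempt and no reset: what is moved stays moved. The work goes in short steps, Python scripts to look and compute and a tool call to move; the robot and the scene stay as the last step left them, time stands still between calls to the robot, and variables do not carry over. Pictures are saved under pics/ and viewed, about 8 in all and at most 12, crops included, and the job is handed in when it is done.

Besides the shell and the picture viewer there is one more tool, called after "Call:" by a JSON object that holds its "api" and its "payload", one argument or row to a line. send_rows: Moves the arm, as the interface text tells. Its arguments: {"type":"object","properties":{"plan":{"type":"array"},"grip_force":{"type":"number"}},"required":["plan"]}

```bash
mkdir -p pics; ls
cat > h.py <<'E'
import numpy as np, cv2
from cell import env
def ray(cam,uv):
    c=env.get_calibration(cam);T=np.array(c["extrinsics"])
    uv=np.atleast_2d(np.array(uv,float))
    d=np.c_[(uv[:,0]-c["cx"])/c["fx"],(uv[:,1]-c["cy"])/c["fy"],np.ones(len(uv))]@T[:3,:3].T
    return T[:3,3],d
def onz(cam,uv,z):
    o,d=ray(cam,uv); return o+d*((z-o[2])/d[:,2])[:,None]
def proj(cam,P):
    c=env.get_calibration(cam);T=np.linalg.inv(np.array(c["extrinsics"]))
    p=np.atleast_2d(P)@T[:3,:3].T+T[:3,3]
    return np.c_[c["fx"]*p[:,0]/p[:,2]+c["cx"],c["fy"]*p[:,1]/p[:,2]+c["cy"]]
E
python3 - <<'E'
from h import *
print(env.get_obs(), env.grip_point_offset)
for c in("top","scene"):
    im=env.read_camera(c); cv2.imwrite(f"pics/{c}0.png",im[:,:,::-1]); 
    k=env.get_calibration(c); print(c,k)
    for q in("form","slant_board","tray","round_form","glue_can","slicker"):
        for r in env.regions_of(c,q)[:2]: print(c,q,round(r["confidence"],2),r["rect"],r["region"].sum())
E
```

```text
pics
{'time_s': 0.0, 'qpos': array([72.02685961, 18.43773842, -4.0159407 , 83.17376853,  1.2945116 ,
       78.53944811, -3.25906496]), 'joint_velocities': array([ 0.02220097,  0.01993065, -0.01600721, -0.05141679,  0.02739726,
       -0.00510182,  0.02389105]), 'effort': array([ 6.91425498e-05, -4.91288996e+01, -4.04010275e-01, -3.12523842e+01,
       -6.40095212e-02,  4.38728440e-02,  1.78570608e-04]), 'tool_pos': array([ 0.20905551, -0.61489746,  0.22148646]), 'tool_rot': array([-1.79894259e+02,  5.03765515e-03,  1.87840954e+01]), 'force': array([-0.28218098, -0.40947782,  0.46454955]), 'wrist_torque': array([-0.01451309,  0.00520323,  0.01954646]), 'grip_width': 0.08714200324468047} 0.0187
top {'fx': 389.1711421177342, 'fy': 389.1711421177342, 'cx': 272.7204676531904, 'cy': 212.6412289916886, 'extrinsics': array([[ 0.09655772, -0.97201269,  0.21416799,  0.31040443],
       [-0.99531637, -0.0953073 ,  0.01618157, -0.01058325],
       [ 0.00468308, -0.21472736, -0.9766628 ,  1.3588863 ],
       [ 0.        ,  0.        ,  0.        ,  1.        ]])}
top form 0.76 [362.0, 243.1, 389
[... 250 characters left out ...]
124.2, 229.5] 560
top slicker 0.57 [99.0, 201.3, 128.4, 228.8] 621
scene {'fx': 447.1467598489621, 'fy': 447.1467598489621, 'cx': 283.97560893993113, 'cy': 205.48302348075327, 'extrinsics': array([[-0.72011654,  0.56613048, -0.40115889,  1.08035121],
       [ 0.69378892,  0.57963941, -0.42740506,  0.57004295],
       [-0.00943953, -0.58610104, -0.81018298,  1.18798531],
       [ 0.        ,  0.        ,  0.        ,  1.        ]])}
scene form 0.89 [217.2, 144.3, 243.0, 162.6] 342
scene slant_board 0.63 [269.7, 163.4, 361.4, 241.2] 2884
scene tray 0.73 [225.6, 190.4, 331.8, 281.5] 4827
scene round_form 0.92 [373.6, 266.7, 414.7, 298.2] 736
scene glue_can 0.87 [414.9, 320.1, 455.2, 363.7] 1060
```

Run:
```python
from h import *
a=cv2.imread("pics/top0.png");b=cv2.imread("pics/scene0.png")
cv2.imwrite("pics/t0z.png",cv2.resize(a[150:350,80:440],(800,444),interpolation=cv2.INTER_CUBIC))
cv2.imwrite("pics/s0z.png",cv2.resize(b[110:380,180:480],(660,594),interpolation=cv2.INTER_CUBIC))
```

```text
(no output)
```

View pics/t0z.png

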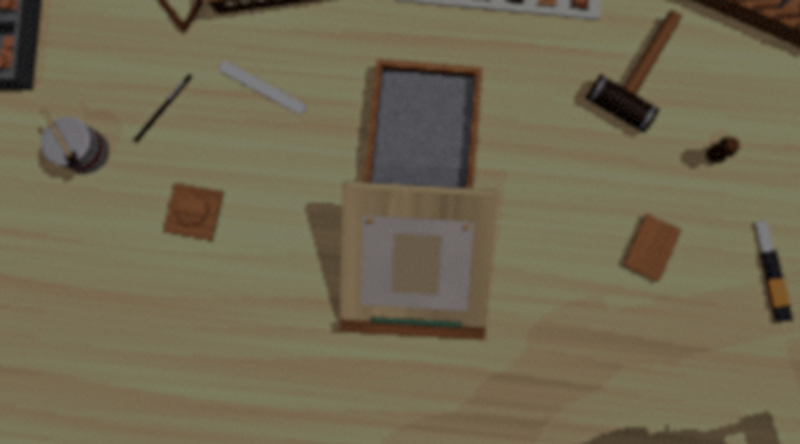

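View pics/s0z.png

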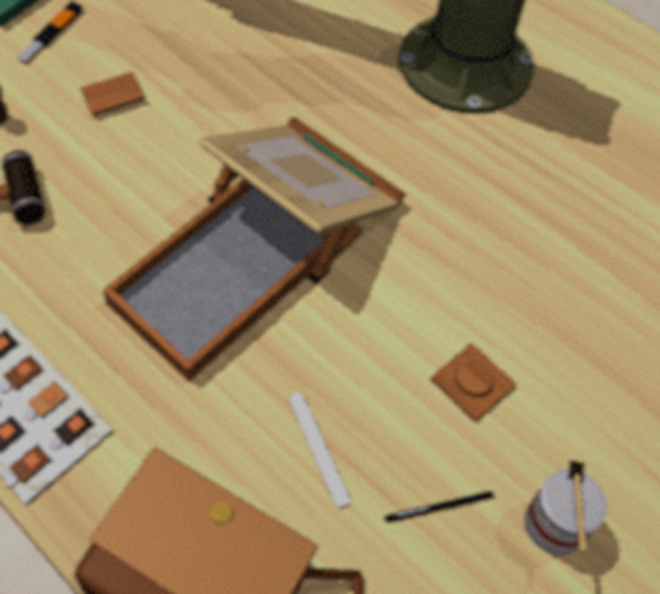

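The top view shows the form at about pixel (372,261), the slant board's far edge from (235,232) to (304,235), and the tray beyond it. Next I measure the form, edge and tray.

Run:
```python
from h import *
np.set_printoptions(precision=4,suppress=True)
import cv2
def rect(cam,q,z,i=0):
    r=env.regions_of(cam,q)[i]["region"].astype(np.uint8)
    r=cv2.resize(r*255,None,fx=4,fy=4,interpolation=cv2.INTER_LINEAR)>127
    c=max(cv2.findContours(r.astype(np.uint8),cv2.RETR_EXTERNAL,cv2.CHAIN_APPROX_NONE)[0],key=len)[:,0]
    P=onz(cam,(c+.5)/4-.5,z)[:,:2]
    (x,y),(w,h),a=cv2.minAreaRect((P*1000).astype(np.float32)); return x,y,w,h,a
for c in("top","scene"): print(c,"form",np.round(rect(c,"form",.017),1))
for c in("top","scene"): print(c,"tray rim",np.round(rect(c,"tray",.04),1))
# slant corners top image: region poly
m=env.regions_of("top","slant_board")[0]["region"].astype(np.uint8)
c=max(cv2.findContours(m,0,1)[0],key=len); ap=cv2.approxPolyDP(c,4,True)[:,0]; print(ap)
print(onz("top",ap,.15))
m=env.regions_of("scene","slant_board")[0]["region"].astype(np.uint8)
c=max(cv2.findContours(m,0,1)[0],key=len); ap=cv2.approxPolyDP(c,4,True)[:,0]; print(ap); print(onz("scene",ap,.15))
# brown segmentation of form in the raw images
for cam,(u0,v0,u1,v1) in(("top",(354,238,396,284)),("scene",(210,138,250,168))):
    im=cv2.imread(f"pics/{cam}0.png")[v0:v1,u0:u1]; im=cv2.resize(im,None,fx=6,fy=6,interpolation=cv2.INTER_CUBIC)
    hsv=cv2.cvtColor(im,cv2.COLOR_BGR2LAB); g=hsv[:,:,1]
    _,b=cv2.threshold(cv2.GaussianBlur(g,(0,0),3),0,255,cv2.THRESH_OTSU)
    c=max(cv2.findContours(b,0,1)[0],key=cv2.contourArea)[:,0]
    P=onz(cam,(c+.5)/6-.5+[u0,v0],.017)[:,:2]
    print(cam,"color",cv2.minAreaRect((P*1000).astype(np.float32)))
# view crop of edge
im=cv2.imread("pics/top0.png")[215:310,220:320]; cv2.imwrite("pics/edge.png",cv2.resize(im,(600,570),interpolation=cv2.INTER_CUBIC))
```

```text
top form [ 469.7 -349.1   67.9   98.6   68.6]
scene form [ 473.5 -350.4   71.1   92.5   70.3]
top tray rim [625.4  24.6 202.8 175.7   0.8]
scene tray rim [589.5  27.  302.1 188.3   0.6]
[[235 232]
 [233 298]
 [297 302]
 [303 237]]
[[ 0.5019  0.1215  0.15  ]
 [ 0.2999  0.1037  0.15  ]
 [ 0.3069 -0.0905  0.15  ]
 [ 0.5069 -0.0927  0.15  ]]
[[272 172]
 [280 183]
 [275 201]
 [290 190]
 [329 215]
 [321 238]
 [343 216]
 [343 209]
 [363 198]
 [313 163]]
[[ 0.5055 -0.0931  0.15  ]
 [ 0.5176 -0.0452  0.15  ]
 [ 0.5739 -0.0071  0.15  ]
 [ 0.5148 -0.0056  0.15  ]
 [ 0.4986  0.135   0.15  ]
 [ 0.5701  0.1714  0.15  ]
 [ 0.4729  0.1648  0.15  ]
 [ 0.4548  0.1487  0.15  ]
 [ 0.3842  0.163   0.15  ]
 [ 0.3907 -0.0313  0.15  ]]
top color ((468.8863525390625, -348.1284484863281), (61.9839973449707, 92.32294464111328), 69.04442596435547)
scene color ((473.42474365234375, -348.6575012207031), (63.94202423095703, 89.7248306274414), 68.89378356933594)
```

View pics/edge.png

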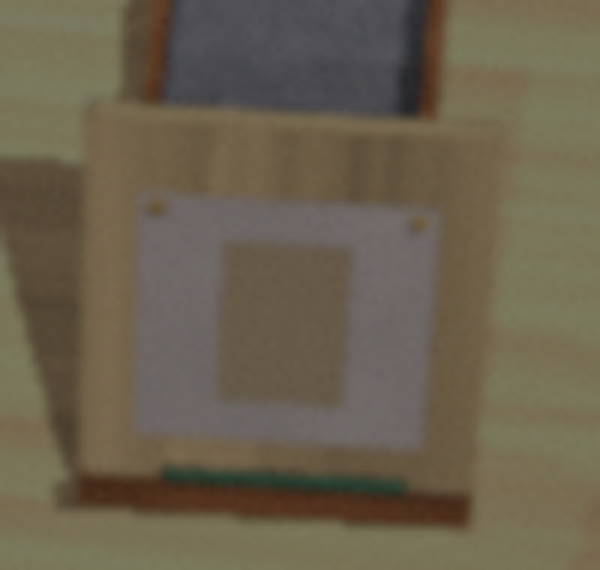

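Run:
```python
from h import *
np.set_printoptions(precision=4,suppress=True)
# subpixel silhouette of the edge over the felt/bench (top), Lab b channel
def edge(cam,us,v0,v1,ch,z,sub=0):
    im=cv2.cvtColor(cv2.imread(f"pics/{cam}0.png"),cv2.COLOR_BGR2LAB).astype(float)[:,:,ch]
    im=cv2.GaussianBlur(im,(0,0),1.0); pts=[]
    for u in us:
        g=np.abs(np.diff(im[v0:v1,u])); k=g.argmax(); 
        w=g[max(0,k-2):k+3]; pts.append((u,v0+max(0,k-2)+.5+(w*np.arange(len(w))).sum()/w.sum()))
    P=onz(cam,pts,z)[:,:2]; a,b=np.polyfit(P[:,1],P[:,0],1); r=P[:,0]-a*P[:,1]-b
    P=P[abs(r)<.003]; a,b=np.polyfit(P[:,1],P[:,0],1); return a,b,len(P),np.std(P[:,0]-a*P[:,1]-b)
print("slant edge over felt",edge("top",range(250,289),227,240,2,.145))
print("felt-wall far", edge("top",range(254,288),174,184,2,.04),edge("top",range(254,288),172,190,1,.04))
c=np.array([[88,103],[510,125]])/6-.5+[220,215]; print("corners",onz("top",c,.145))
# scene check: project candidates
for xe in(.495,.500,.505): print(xe,proj("scene",[[xe,.12,.15],[xe,-.10,.15]]),proj("top",[[xe,.12,.15],[xe,-.10,.15]]))
im=cv2.imread("pics/scene0.png")[155:290,220:370]; cv2.imwrite("pics/edge_s.png",cv2.resize(im,(660,594),interpolation=cv2.INTER_CUBIC))
```

```text
slant edge over felt (np.float64(-0.04308659729490817), np.float64(0.5102153744797774), 39, np.float64(0.0003279852557824931))
felt-wall far (np.float64(-0.04244247070483651), np.float64(0.7131203874677641), 34, np.float64(0.00017336252542411395)) (np.float64(-0.007731253775533272), np.float64(0.7253541100318935), 34, np.float64(0.0005790026940193354))
corners [[ 0.5035  0.1248  0.145 ]
 [ 0.5134 -0.0973  0.145 ]]
0.495 [[325.9652 211.1658]
 [272.9626 168.9131]] [[235.2117 234.198 ]
 [305.0228 240.9563]]
0.5 [[324.7602 212.1744]
 [271.7627 169.7897]] [[235.3981 232.6331]
 [305.1485 239.3809]]
0.505 [[323.5513 213.1863]
 [270.5592 170.6689]] [[235.5842 231.0709]
 [305.2739 237.8082]]
```

View pics/edge_s.png

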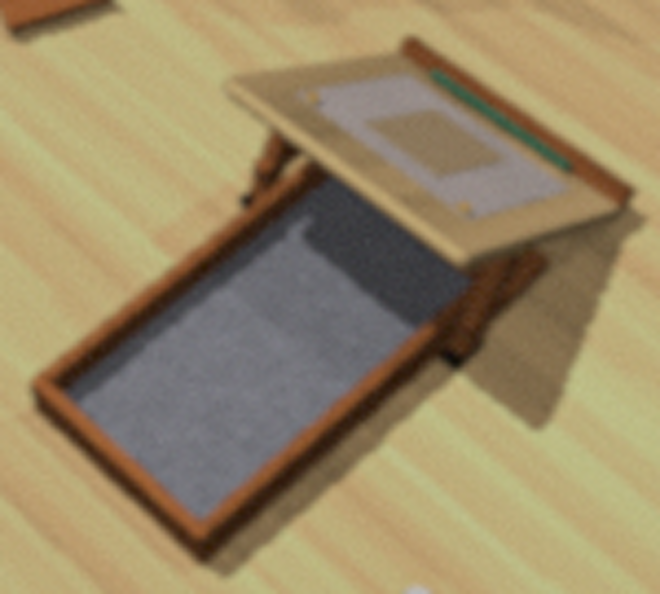

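The form centre is about (0.471, -0.3485) with its length at -21°. The edge middle is about (0.503, 0.014) with yaw 2.5°. The tray's far wall agrees with that. The scene crop shows the edge running from (272,173) to (326,212), also consistent. So I'm moving over the form.

Call:
{"api": "send_rows", "payload": {
  "plan": [
    [87, 42, -21, 10, 0, 0, 0],
    [87, 42, -21, 10, 0, 0, 0],
    [87, 42, -21, 10, 0, 0, 0],
    [87, 42, -21, 10, 0, 0, 0],
    [87, 42, -21, 10, 0, 0, 0],
    [87, 42, -21, 10, 0, 0, 0],
    [87, 42, -21, 10, 0, 0, 0],
    [87, 40, -21, 10, 0, 0, 0],
    [87, 0, 0, 0, 0, 0, 0.14],
    [87, 0, 0, 0, 0, 0, 0.14],
    [87, 0, 0, 0, 0, 0, 0.14],
    [87, 0, 0, 0, 0, 0, 0.14]
  ]
}}

```text
time_s: 2.2
tool_pos: [0.4715, -0.3487, 0.1426]
tool_rot: [180.0, -0.0, -13.6]
force: [-0.7, -0.5, 0.8]
grip_width: 0.087
```

Call:
{"api": "send_rows", "payload": {
  "plan": [
    [87, 0, 0, 0, 0, 0, 0.136],
    [87, 0, 0, 0, 0, 0, 0],
    [87, 0, 0, 0, 0, 0, 0]
  ],
  "grip_force": 15
}}

```text
time_s: 2.5
tool_pos: [0.4714, -0.3488, 0.1426]
tool_rot: [180.0, -0.0, -20.9]
force: [-0.6, 0.8, 0.2]
grip_width: 0.087
```

Call:
{"api": "send_rows", "payload": {
  "plan": [
    [87, 0, 0, 35, 0, 0, 0],
    [87, 0, 0, 35, 0, 0, 0],
    [87, 0, 0, 30, 0, 0, 0],
    [87, 0, 0, 18, 0, 0, 0],
    [87, 0, 0, 12, 0, 0, 0],
    [87, 0, 0, 8, 0, 0, 0],
    [87, 0, 0, 0, 0, 0, 0],
    [50, 0, 0, 0, 0, 0, 0],
    [50, 0, 0, 0, 0, 0, 0],
    [50, 0, 0, 0, 0, 0, 0],
    [50, 0, 0, 0, 0, 0, 0],
    [50, 0, 0, 0, 0, 0, 0]
  ]
}}

```text
time_s: 3.7
tool_pos: [0.4716, -0.3493, 0.0051]
tool_rot: [180.0, -0.1, -21.1]
force: [0.3, -0.6, 1.5]
grip_width: 0.0598
```

Call:
{"api": "send_rows", "payload": {
  "plan": [
    [50, 0, 0, 0, 0, 0, 0],
    [50, 0, 0, 0, 0, 0, 0],
    [50, 0, 0, 0, 0, 0, 0]
  ]
}}

```text
time_s: 4.0
tool_pos: [0.4716, -0.3493, 0.0051]
tool_rot: [180.0, -0.0, -21.1]
force: [-0.7, -0.8, 5.6]
grip_width: 0.0595
```

Call:
{"api": "send_rows", "payload": {
  "plan": [
    [50, 0, 0, -15, 0, 0, 0],
    [50, 0, 0, -35, 0, 0, 0],
    [50, 0, 0, -40, 0, 0, 0],
    [50, 0, 0, -40, 0, 0, 0],
    [50, 0, 0, -40, 0, 0, 0],
    [50, 0, 0, -40, 0, 0, 0],
    [50, 0, 0, -20, 0, 0, -0.05],
    [50, 0, 0, 0, 0, 0, -0.1],
    [50, 0, 0, 0, 0, 0, -0.1],
    [50, 0, 0, 0, 0, 0, -0.1],
    [50, 0, 0, 0, 0, 0, -0.06],
    [50, 0, 0, 0, 0, 0, 0]
  ]
}}

```text
time_s: 5.2
tool_pos: [0.4713, -0.3483, 0.2348]
tool_rot: [-180.0, 0.0, 2.4]
force: [0.4, -0.4, -1.2]
grip_width: 0.0595
```

Call:
{"api": "send_rows", "payload": {
  "plan": [
    [50, 3, -15, 0, 0, 0, 0],
    [50, 5, -30, 0, 0, 0, 0],
    [50, 6, -38, 0, 0, 0, 0],
    [50, 6, -38, 0, 0, 0, 0],
    [50, 6, -40, 0, 0, 0, 0],
    [50, 6, -40, 0, 0, 0, 0],
    [50, 6, -40, 0, 0, 0, 0],
    [50, 6, -40, 0, 0, 0, 0],
    [50, 6, -35, 0, 0, 0, 0],
    [50, 5, -28, 0, 0, 0, 0],
    [50, 4, -17, 0, 0, 0, 0],
    [50, 0, 0, 0, 0, 0, 0]
  ]
}}

```text
time_s: 6.4
tool_pos: [0.5147, 0.019, 0.2348]
tool_rot: [-179.9, -0.0, 2.7]
force: [0.5, 0.3, -0.3]
grip_width: 0.0598
```

Run:
```python
from h import *
o=env.get_obs(); print(o["tool_pos"],o["tool_rot"],o["grip_width"],o["time_s"])
a=env.read_camera("top")[:,:,::-1]; b=env.read_camera("scene")[:,:,::-1]
cv2.imwrite("pics/top1.png",a);cv2.imwrite("pics/scene1.png",b)
t=o["tool_pos"]; print(proj("top",t),proj("scene",t))
for c in("top","scene"):
  for r in env.regions_of(c,"form")[:2]: print(c,r["confidence"],r["rect"])
u,v=proj("top",t)[0].astype(int);p,q=proj("scene",t)[0].astype(int)
A=cv2.resize(a[v-55:v+55,u-55:u+55],(400,400),interpolation=cv2.INTER_CUBIC);B=cv2.resize(b[q-50:q+50,p-50:p+50],(400,400),interpolation=cv2.INTER_CUBIC)
cv2.imwrite("pics/hold.png",np.hstack([A,B]))
```

```text
[0.5147166  0.01903972 0.23483261] [-1.79930689e+02 -1.41019459e-02  2.73034548e+00] 0.05983183392286822 6.4
[[267.60209003 226.2539569 ]] [[296.30388197 176.16103457]]
scene 0.8 [277.1, 164.7, 298.6, 190.1]
```

View pics/hold.png

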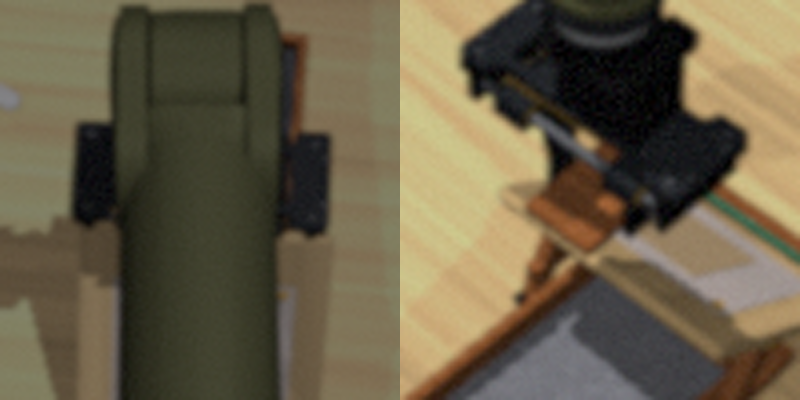

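Run:
```python
from h import *
print(onz("scene",[[278.5,178],[295.5,188.5]],.247).round(4))
for dx in(.045,): print(proj("scene",[[.5147+dx,.019+s*.03,.247] for s in(-1,1)]))
b=cv2.imread("pics/scene1.png")[155:200,262:312]; b=cv2.resize(b,(800,720),interpolation=cv2.INTER_CUBIC)
P=[[.5147+a*np.cos(.048)-c*np.sin(.048),.019+a*np.sin(.048)+c*np.cos(.048),.247] for a,c in((.045,-.03),(.045,.03),(-.045,.03),(-.045,-.03))]
uv=((proj("scene",P)-[262,155]+.5)*16).astype(int)
cv2.polylines(b,[uv],True,(0,255,0),1); cv2.imwrite("pics/ov.png",b[:600])
```

```text
[[ 0.5611 -0.0032  0.247 ]
 [ 0.5536  0.0548  0.247 ]]
[[276.89606823 176.13724006]
 [292.33413411 188.53199881]]
```

View pics/ov.png

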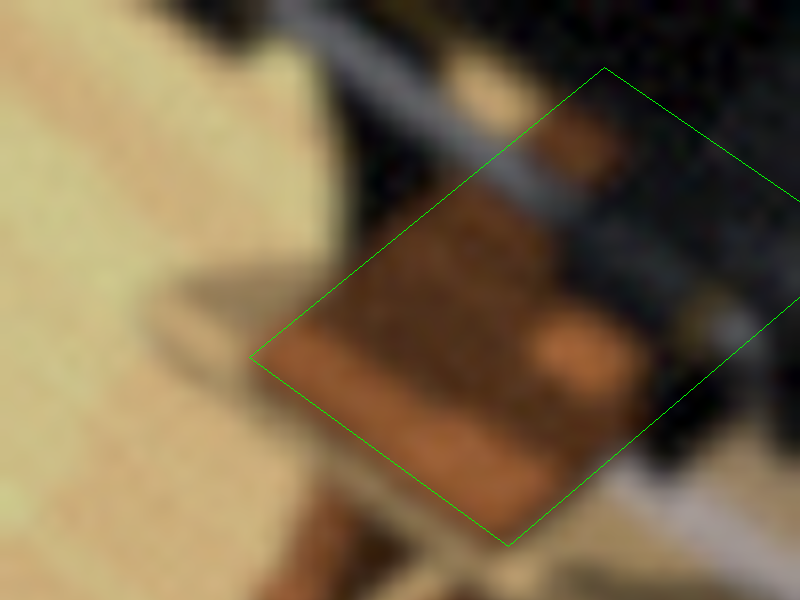

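The overlay shows the held board level and centred on the TCP within 1–2 mm. That puts its middle 11–12 mm past the edge, so I'll lower it and release.

Call:
{"api": "send_rows", "payload": {
  "plan": [
    [50, 0, 1, 15, 0, 0, 0],
    [50, 0, 1, 20, 0, 0, 0],
    [50, 0, 1, 15, 0, 0, 0],
    [50, 0, 1, 10, 0, 0, 0],
    [50, 0, 0, 5, 0, 0, 0],
    [50, 0, 0, 0, 0, 0, 0],
    [50, 0, 0, 0, 0, 0, 0],
    [50, 0, 0, 0, 0, 0, 0]
  ]
}}

```text
time_s: 7.4
tool_pos: [0.516, 0.0104, 0.1703]
tool_rot: [180.0, -0.1, 2.4]
force: [-0.0, 0.4, -0.5]
grip_width: 0.0595
```

Call:
{"api": "send_rows", "payload": {
  "plan": [
    [87, 0, 0, 0, 0, 0, 0],
    [87, 0, 0, 0, 0, 0, 0],
    [87, 0, 0, 0, 0, 0, 0],
    [87, 0, 0, 0, 0, 0, 0],
    [87, 0, 0, 0, 0, 0, 0],
    [87, 0, 0, 0, 0, 0, 0],
    [87, 0, 0, 0, 0, 0, 0],
    [87, 0, 0, 0, 0, 0, 0],
    [87, 0, 0, 0, 0, 0, 0],
    [87, 0, 0, 0, 0, 0, 0],
    [87, 0, 0, 0, 0, 0, 0],
    [87, 0, 0, 0, 0, 0, 0]
  ]
}}

```text
time_s: 8.6
tool_pos: [0.5154, 0.0104, 0.1695]
tool_rot: [180.0, 0.0, 2.4]
force: [-0.8, -0.6, 0.3]
grip_width: 0.0871
```

Run:
```python
from h import *
b=env.read_camera("scene")[:,:,::-1]; cv2.imwrite("pics/scene2.png",b)
for r in env.regions_of("scene","form")[:2]: print(r["confidence"],r["rect"])
cv2.imwrite("pics/s2z.png",cv2.resize(b[140:300,210:380],(638,600),interpolation=cv2.INTER_CUBIC))
```

```text
(no output)
```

View pics/s2z.png

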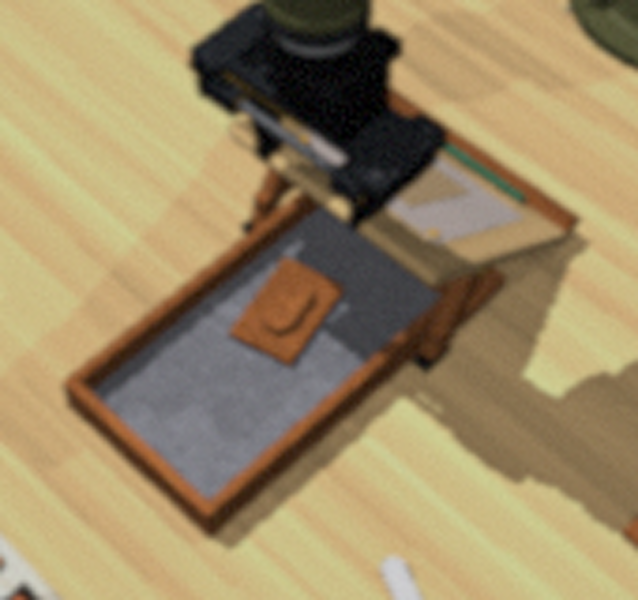

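The board lies flat on the felt with the plug up, at crop (287,310), well clear of the walls. I'll raise the arm, check where it rests and whether the bystanders moved, then hand in.

Call:
{"api": "send_rows", "payload": {
  "plan": [
    [87, 0, 0, -20, 0, 0, 0],
    [87, 0, 0, -30, 0, 0, 0],
    [87, 0, 0, -20, 0, 0, 0],
    [87, 0, 0, 0, 0, 0, 0],
    [87, 0, 0, 0, 0, 0, 0]
  ]
}}

```text
time_s: 9.2
tool_pos: [0.5154, 0.0103, 0.2393]
tool_rot: [180.0, -0.0, 2.4]
force: [-0.8, -0.2, 0.1]
grip_width: 0.0868
```

Run:
```python
from h import *
b=env.read_camera("scene")[:,:,::-1]; o=env.get_obs(); print(o["time_s"],o["tool_pos"],o["force"])
uv=np.array([[287,310]])*[170/638,160/600]+[210,140]; p=onz("scene",uv,.021)[0]; print("form",p)
c=np.array([.503+.07,.017]); d=p[:2]-c; a=np.radians(2.5); print("in tray ~",d[0]*np.cos(a)+d[1]*np.sin(a),-d[0]*np.sin(a)+d[1]*np.cos(a))
old=cv2.imread("pics/scene2.png"); print("form motion diff",np.abs(b.astype(int)-old)[200:245,268:305].mean())
s0=cv2.imread("pics/scene0.png"); D=np.abs(b.astype(int)-s0).mean(2)
for n,(x0,y0,x1,y1) in dict(round=(370,262,418,302),can=(412,315,458,368),mallet=(180,170,205,215),knife=(185,108,220,140),folder=(305,280,345,345),marker=(350,330,408,350)).items(): print(n,D[y0:y1,x0:x1].mean().round(1))
env.sign_off()
```

```text
9.25 [0.51486886 0.01023431 0.23856239] [ 0.2708498   0.51758507 -0.60037341]
form [0.54303906 0.00774617 0.021     ]
in tray ~ -0.03033607115752369 -0.00793814236168961
form motion diff 4.919319319319319
round 22.1
can 10.5
mallet 8.3
knife 13.4
folder 12.6
marker 11.0
the job is handed in; nothing more can be done
```

The moulding board is turned over. I gripped it across its 60 mm width and let it go level, about 12 mm past the top edge and 15 mm above it. It tipped over into the tray, and I handed the job in at about 9.3 s.

**Last checks:**
- **Board:** the final viewed picture shows it flat on the felt with the plug up, at roughly (-0.03, -0.01) m in the tray frame, well inside the limits. The fingers were raised clear, and two pictures about 0.6 s apart showed no motion beyond image noise.
- **Detector disagreed:** it did not report the board after the drop, so the end pose rests on my reading of the picture.
- **Bystanders:** the comparison with the first picture was not conclusive. Brightness differences were 8 to 22 grey levels, and highest (22) around the round form. I put that down to noise and the arm's moved shadow, but did not test it separately. The slicker was not compared. The arm's path stayed clear of all of them, and the force readings between moves stayed below about 6 N.
- **First landing on the edge:** I did not see the first contact with the edge itself, because the picture came after the board had come to rest.

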